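Unload a drilled plate from the bench vise

ROBOT

A 7-joint arm with a two-finger parallel gripper is mounted at the origin on the work surface. World frame = base frame: x ahead of the robot, y to its left, z up, the work surface at z = 0. Lengths are in mm, angles in rad, forces in N, time in s.
With the tool pointing down it reaches from about 400 to 875 mm from the base axis. Payload 19.3 kg.
Tool frame: the origin (TCP) lies at the very end of the fingers, on their centre line; the grasp point (between the pads) lies 19 mm behind it (grip_point_offset is the z of the grasp point in the tool frame, in mm); z points along the fingers, x is the direction in which the jaws open and shut, and the axes are right-handed (so a half turn about z gives the same grasp; the last joint's range is limited). The gripper opens to 85 mm and grips with 20 to 120 N. Pads are 22 mm wide; open, the fingers measure 114 mm over their backs; the gripper's body (76 mm by 85 mm) begins 54 mm behind the grasp point. The pads swing forward as they close: fully open they stand 13 mm farther back than shut.
Start: joints at [-1.21, 0.521, -0.036, 1.599, 0.021, 1.021, -0.113], TCP at [261.015, 567.878, 231.291] pointing down, gripper open.
Joint ranges: [-2.91, 2.91], [-0.3, 2.13], [-1.5, 1.42], [0.17, 2.43], [-1.26, 4.41], [0.16, 1.93], [-2.52, 2.52]. Speed limits (rad/s): [1.89, 1.89, 2.39, 2.39, 3.01, 3.01, 3.01].

INTERFACE

Orientations are given as a 3x3 rotation matrix whose columns are the frame's x, y, z axes.
In Python, from workcell import movep, movel, goto_joints, open_gripper, clamp, wait, inverse_kinematics, read_state, camera, PlanningError, finish_job, grip_point_offset gives the robot as it stands. Calls block until the motion is done:
- movep(position, orientation): joint-space move of the TCP to a pose.
- movel(position, frame=None, max_speed=150, guard=None): straight line of the TCP; frame=None keeps the orientation; max_speed is the mean speed in mm/s. With guard (N) it stops when the force on the tool has changed by that much, and returns True; else False.
- goto_joints(angles): joint-space move.
- open_gripper() and clamp(): open the fingers fully, or close them until they stop; the grip force is fixed at half the most.
- wait(seconds).
- inverse_kinematics(position, orientation): joint angles nearest the present ones, or None.
- read_state(): the state.
- camera(name): name is "side" or "top"; returns a dict with "image" (384x512x3 uint8, blue, green, red), "range_z" (384x512 float32, mm along the optical axis (not along the pixel's ray), 0 where there is no reading), "fx", "fy", "cx", "cy" (pixels), "cam_to_world" (4x4, takes a point from camera to world coordinates). Camera axes: x right, y up, looking along -z (the intrinsics and any distortion apply to the point x, -y, -z); pixel columns grow to the right and rows downward; lengths in mm; the calibration is good to about 2 mm. A picture is of the moment at which its call begins.
A pose or a line that the arm cannot do raises PlanningError and nothing moves.
- finish_job(): hands the job in, once; it reports no verdict.
The state is a dict: "time": time; "qpos": joint angles; "qvel": joint speeds; "joint_efforts": joint torques, N m; "eef_pos": TCP position; "tool_rot": TCP orientation; "ft_force": force on the tool from outside, world axes, zero at the start; "torque": the same for the moment, N m; "finger_gap": finger opening in mm.
Only numpy, scipy, OpenCV 4.12 (cv2) and the standard library are available. Lean on these libraries where they do the work, as an engineer would, in place of code of your own. Each camera call takes 0.05 s, during which the arm holds its last target. There are 200 camera calls.

TASK

Slide the vise jaw fully open, then lift the finished drilled plate out of the vise and put it in the tray that already holds plates like it, in the free space beside them. Set its edge down on the mat before you let go of it, gently and by feel because the thickness of the rubber mat there varies, and leave it lying flat on the mat on a broad face. Leave the jaw open, and do not disturb the parts already in the trays or the tools on the bench.

Things in the scene. Friction and masses are not known exactly. Their poses are not given: they have to be found in the camera images.
- vise: Small dark steel vise bolted down: base 200 (x) x 104 (y) x 16 mm, on it a 50 mm wide steel bed, top 35 mm above the bench. Origin: on the bench, straight below the clamped plate. z up; x along the slide, from sliding jaw (-x side) to fixed jaw; y along the jaw faces. Both jaws are 50 mm wide (y). Fixed jaw: face at x = +5 mm, top 80 mm above the bench.
- jaw (a joint): Sliding jaw (block at x = -30 to -5 mm when closed): 0 closed, grows as it opens to the vise's -x, hard end stop at 0.040 (m). Friction about 7 N; stays where left. A steel keeper lip on its top (93 to 101 mm above the bench) reaches to x = +3 mm over the plate's top edge when closed, so the plate cannot rise until the jaw opens.
- jaw_handle (a point): Grip point on the upright post of the sliding jaw, on the post's axis 88 mm above the bench; moves with the jaw. The post is 14 mm (vise x) x 18 mm (vise y), black-capped, its top 105 mm above the bench; at x = -62 mm in the vise's frame when closed. Axes as the vise's.
- plate_center (a point): Centre of the finished plate: plain aluminium, 10 (its x) x 66 (its y) x 56 mm (its z, up at the start), 75 to 135 g, three through-holes. It stands on edge on the vise bed between the jaws, centre 63 mm and top edge 91 mm above the bench; its width sticks out 4 to 12 mm past each side of the jaws, so it can be held by its two side edges.
- tray_plates: Grey plastic tray, fixed, with two plates like the one in the vise. Outside 210 (x) x 160 (y) x 26 mm, walls and floor 4 mm. Origin: centre of its underside, on the bench; z up. The two plates lie stacked (56 mm along x), centred near x = +62 mm, y = 0. Free space: a black rubber mat, x = -100 to +24 mm; its top is 6 to 16 mm above the bench, different each time and not told: feel for it.
- tray_brackets: Another tray just like it (same size, axes and kind of mat, also fixed), holding two small aluminium angle brackets (36 x 40 x 36 mm) near x = +62 mm, y = +25 and -25 mm. Not for the plate.
- stack_top (a point): Centre of the upper plate of the two stacked in the plates tray, 5 mm below its upper face. Leave alone.
- stack_low (a point): Centre of the lower plate of the two stacked in the plates tray. Leave alone.
- bracket0_c (a point): One angle bracket in the other tray: point at half its height. Leave alone.
- bracket1_c (a point): The other angle bracket in that tray: point at half its height. Leave alone.
- screwdriver_grip (a point): Handle of a loose screwdriver lying on the bench beyond the work. Leave alone.
- oil_can_c (a point): Centre of a loose steel can, 48 mm across, 100 mm tall, standing on the bench beyond the work. Leave alone.
- brush_grip (a point): Handle of a loose bench brush lying on the bench beyond the work. Leave alone.
Not all that is in view belongs to the job. There is more than one size of the vise; the one meant has the size given above.

How it is judged:
By the outcome, as a careful person would: the job done as asked, in the order asked, and still so for the second after the job is handed in, with the robot touching nothing.
It also fails if it takes over 58 s, if anything falls off the work surface, if the arm or the gripper's body presses on something with over 40 N, if the wrist force passes 120 N, or if a joint passes its speed limit or range.

## Working session

There is one attempt and no reset: what is moved stays moved. The work goes in short steps, each a Python script; the robot and the scene stay as the last script left them, time stands still between calls to the robot, and variables do not carry over. Pictures are saved under pics/ and viewed, about 8 in all and at most 12, crops included, and the job is handed in when it is done.

```bash
mkdir -p pics; ls
python3 - <<'E'
from workcell import *
import cv2,numpy as np,pickle
d={}
for n in("top","side"):
    c=camera(n);d[n]=c;cv2.imwrite(f"pics/{n}0.png",c["image"]);print(n,c["fx"],c["fy"],c["cx"],c["cy"],np.round(c["cam_to_world"],3).tolist(),c.keys(),(c["range_z"]>0).mean())
pickle.dump(d,open("cam0.pkl","wb"))
s=read_state();print(s["time"],s["ft_force"],s["finger_gap"],np.round(s["tool_rot"],2).tolist(),grip_point_offset)
E
```

```text
pics
top 424.302615905911 424.302615905911 251.30463360166118 191.1466156586389 [[0.019, 0.993, -0.116, 392.691], [-1.0, 0.018, -0.011, -20.944], [-0.009, 0.116, 0.993, 1364.994], [0.0, 0.0, 0.0, 1.0]] dict_keys(['image', 'range_z', 'fx', 'fy', 'cx', 'cy', 'cam_to_world']) 0.9958546956380209
side 372.52804294509383 372.52804294509383 256.3243706996814 188.63790146227268 [[0.828, 0.335, -0.449, 112.674], [-0.56, 0.525, -0.642, -612.127], [0.021, 0.783, 0.622, 682.529], [0.0, 0.0, 0.0, 1.0]] dict_keys(['image', 'range_z', 'fx', 'fy', 'cx', 'cy', 'cam_to_world']) 0.9962412516276041
0.1 [ 1.08435067 -0.58217296 -0.2432955 ] 85.26707086044438 [[0.42, 0.91, -0.0], [0.91, -0.42, -0.0], [-0.0, 0.0, -1.0]] -18.700000000000003
```

View pics/top0.png

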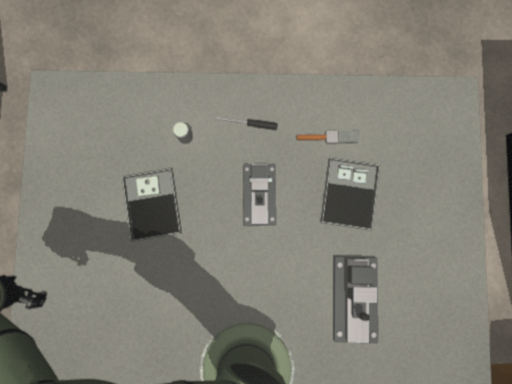

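View pics/side0.png

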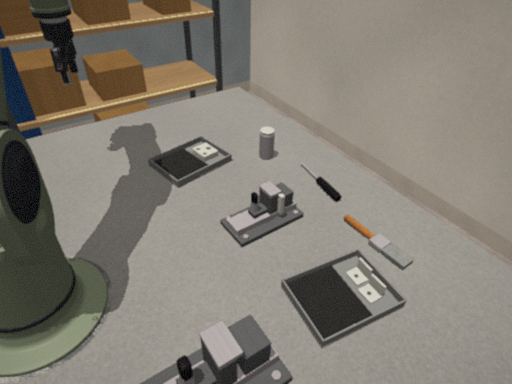

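The top view shows the small vise at about (260,195), 62 px or 200 mm long, which matches the given size. The vise at (355,300) is bigger, so it is a decoy. The plates tray is at (152,204) with its stack at (148,186), and the brackets tray is at (350,193). In the side view the vise is at about (262,213), with its black post at (255,197).

```bash
cat > h.py <<'E'
import numpy as np,cv2,pickle
def ray(c,uv):
    uv=np.atleast_2d(np.asarray(uv,float));T=c["cam_to_world"]
    d=np.c_[(uv[:,0]-c["cx"])/c["fx"],-(uv[:,1]-c["cy"])/c["fy"],-np.ones(len(uv))]
    return T[:3,3],d@T[:3,:3].T
def onplane(c,uv,z):
    o,d=ray(c,uv);return o+d*((z-o[2])/d[:,2])[:,None]
def cloud(c):
    v,u=np.mgrid[:384,:512];o,d=ray(c,np.c_[u.ravel(),v.ravel()])
    return (o+d*c["range_z"].reshape(-1,1)).reshape(384,512,3)
def cloudpx(c,p):
    T=np.linalg.inv(c["cam_to_world"]);q=np.atleast_2d(p)@T[:3,:3].T+T[:3,3]
    return np.c_[c["cx"]-c["fx"]*q[:,0]/q[:,2],c["cy"]+c["fy"]*q[:,1]/q[:,2]]
E
python3 - <<'E'
from h import *
d=pickle.load(open("cam0.pkl","rb"))
t,s=d["top"],d["side"]
P=cloud(t)
print("bench z std",P[250:300,120:140,2].mean(),P[250:300,120:140,2].std())
def crop(c,x0,y0,w,h,W,H): return cv2.resize(c["image"][y0:y0+h,x0:x0+w],(W,H),interpolation=cv2.INTER_CUBIC)
a=crop(t,235,155,50,75,400,600); b=crop(s,215,175,95,75,400,316); e=crop(t,115,160,75,90,237,284)
o=np.zeros((600,800,3),np.uint8);o[:,:400]=a;o[:316,400:]=b;o[316:,400:637]=e
cv2.imwrite("pics/crop0.png",o)
# heights around vise
np.set_printoptions(linewidth=250)
print(np.round(P[160:230:2,240:280:2,2]).astype(int))
# base & tray by height mask > 8mm
m=(P[...,2]>8).astype(np.uint8)
for nm,(x0,y0,x1,y1) in dict(vise=(236,150,285,235),tray=(115,160,190,250),trayb=(310,150,390,240)).items():
    k=np.zeros_like(m);k[y0:y1,x0:x1]=m[y0:y1,x0:x1]
    cs,_=cv2.findContours(k,cv2.RETR_EXTERNAL,cv2.CHAIN_APPROX_NONE);cn=max(cs,key=cv2.contourArea)
    w=onplane(t,cn.reshape(-1,2),16 if nm=="vise" else 26)[:,:2].astype(np.float32)
    print(nm,cv2.minAreaRect(w))
E
```

```text
bench z std 8.363947761888852 105.43991558941993
[[  -3    1    3    0    1    0    9    3    2   -4   -1   -2   -1    1    4    2    2    4    0   -4]
 [  -3    5   -1    2    1   -1    3   -2    0    0    7    3    5   -1    2   -5   -3    3   -1    1]
 [   0   -2   17   17   11   16   34   33   33   39   33   35   39   36   16   15   16   16    6   -9]
 [  -2   -3   19   15    9   13   78   76   80   83   79   82   77   76   21   16   19   10   -1    4]
 [  -3   -1   20   21   22   16   82   75   80   80   87   81   84   82   16   20   19   14    2    0]
 [   2    0   16   20   25   17   81   80   85   81   83   80   78   82   25   20   24   15    2    0]
 [  -2    0   13   14   16   16   83   82   78   80   82   77   86   80   18   20   16   20   -3   -1]
 [   4    8   20   12   19   13   77   86   83   77   74   82   82   78   15   16   23   18   -2    1]
 [  -2   -3   15   18   19   19   80   80   77   78   81   83   76   78   16   21   16   17    1   -5]
 [   6   -2   12   14   16   18   80   79   76   80   79   81   84   80   13   18   14   18    0    3]
 [  -1   -2   18   21
[... 2173 characters left out ...]
   37   36   35   38   34   33   39   38   19   19   21   17    6    0]
 [   2    8   15   15   24   18   18   18   13   14   16   13   15   13   16   16   14   15    4   -2]
 [  -3    2    2    5    2    2   -4    3    4   -2    2    3   -3   -1    1   -3    3   -2    2    1]
 [   1    2    3    2    3    4    7    0   -3    2   -4   -1   -5    1   -5   -2    0    3    0    0]]
vise ((540.146484375, -30.66445541381836), (196.74266052246094, 102.51750183105469), 0.7380958199501038)
tray ((500.9157409667969, 310.8480224609375), (212.12118530273438, 163.12307739257812), 10.970075607299805)
trayb ((548.5695190429688, -318.57275390625), (165.8026885986328, 214.27008056640625), 82.41450500488281)
```

View pics/crop0.png

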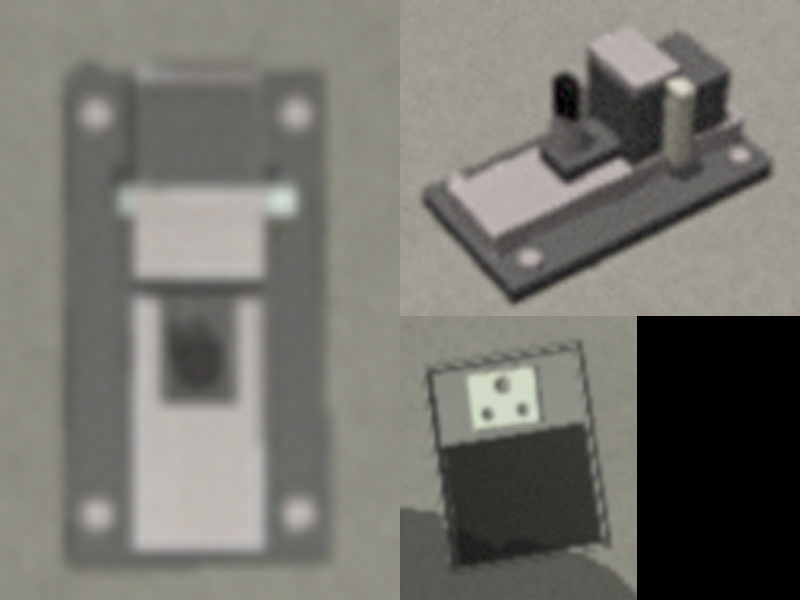

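The crop shows the post cap near top-view pixel (259,199), the lip and jaw top in rows 178–190, and the bright plate ends at (250,180) and (270,180). The stack lies at the far end of the plates tray, and the mat is on the robot side. Next I measure these points.

```bash
cat > meas.py <<'E'
from h import *
d=pickle.load(open("cam0.pkl","rb"));t,s=d["top"],d["side"]
np.set_printoptions(suppress=True,precision=1,linewidth=200)
def rect(c,mask,roi,z,nm):
    x0,y0,x1,y1=roi;k=np.zeros((384,512),np.uint8);k[y0:y1,x0:x1]=mask[y0:y1,x0:x1]
    k=cv2.resize(k*255,None,fx=8,fy=8,interpolation=cv2.INTER_LINEAR)>127   # subpixel outline
    cs,_=cv2.findContours(k.astype(np.uint8),cv2.RETR_EXTERNAL,cv2.CHAIN_APPROX_NONE);cn=max(cs,key=cv2.contourArea)
    uv=(cn.reshape(-1,2)+.5)/8-.5
    w=onplane(c,uv,z)[:,:2].astype(np.float32);r=cv2.minAreaRect(w)
    print(nm,"c",np.array(r[0]),"size",np.array(r[1]),"ang %.1f"%r[2]);return r
P=cloud(t);Z=cv2.medianBlur(P[...,2].astype(np.float32),3)
g=t["image"].astype(int).sum(2)/3
rect(t,(P[...,2]>8),(236,150,285,235),16,"base")
rect(t,(Z>28)&(Z<1000),(236,186,285,235),35,"bed")
rect(t,(Z>92)&(Z<115),(240,170,280,192),101,"lip")
rect(t,(P[...,2]>78)&(P[...,2]<125),(250,193,270,210),105,"post")
im=t["image"].astype(int);print("plate px",im[180,248:273].sum(1)//3, im[180,250],im[180,260],im[180,270])
print(im[172:190,270].tolist())
rect(t,g<70,(115,185,190,250),10,"mat@10")
rect(t,(g>150),(125,165,170,200),26,"stack@26")
rect(t,Z>8,(115,160,190,250),26,"tray")
mm=np.zeros_like(g,bool);mm[202:228,136:170]=g[202:228,136:170]<70
print("mat z top",np.median(P[mm][:,2]),mm.sum()); 
kk=np.zeros_like(mm);kk[182:190,142:153]=True;print("stack z",np.median(P[kk][:,2]))
bb=np.zeros_like(mm);bb[230:245,240:280]=True;print("bench z",np.median(P[bb][:,2]))
Q=cloud(s);m2=(np.linalg.norm(Q[...,:2]-[501,311],axis=2)<60)&(s["image"].sum(2)<180)
print("mat z side",np.median(Q[m2][:,2]),m2.sum())
# post in side
v=(Q[...,2]>85)&(Q[...,2]<112)&(np.linalg.norm(Q[...,:2]-[510,-30],axis=2)<20);print("side post pts",np.median(Q[v],0),v.sum())
E
python3 meas.py
```

```text
base c [540.2 -30.7] size [199.6 105.3] ang 0.7
bed c [506.  -32.8] size [119.5  50.2] ang 1.0
lip c [561.8 -28.1] size [33.  53.8] ang 1.0
post c [513.2 -31.9] size [14.6 17.5] ang 1.1
plate px [101 124 164 177 177 176 178 178 177 178 180 182 180 180 181 179 181 179 181 182 187 204 207 185 128] [161 169 162] [176 180 186] [203 214 205]
[[97, 102, 101], [100, 102, 100], [98, 102, 102], [97, 99, 100], [99, 103, 101], [118, 123, 119], [163, 171, 163], [203, 212, 202], [203, 214, 205], [175, 183, 175], [117, 126, 121], [92, 100, 99], [97, 104, 102], [102, 104, 102], [99, 104, 103], [99, 102, 102], [101, 102, 102], [101, 103, 102]]
mat@10 c [460.9 310. ] size [126.9 154.3] ang 10.6
stack@26 c [559.9 327.3] size [61.1 72.5] ang 8.7
tray c [500.1 310.6] size [213.  165.4] ang 10.6
mat z top 13.53251828757493 884
stack z 23.936843869258155
bench z 0.3383326815255714
mat z side 14.348030864143311 449
side post pts [511.8 -34.1  99.4] 66
```

The measurements agree with the given sizes: post-to-lip offset 48.6 mm (48.5 expected), base 200x105 mm, tray angle about 10.3°, and mat about 13–14 mm high by range. The vise origin is about (575.2, -30.7), turned 0.95°. I check reachability, then open the jaw.

```bash
cat > g.py <<'E'
from h import *
from workcell import *
def frame(yaw,tilt=0):   # tool x along the object's y; tilt leans tool z toward the object's +x
    c,s=np.cos(yaw),np.sin(yaw);a,b=np.cos(tilt),np.sin(tilt)
    ex=np.array([c,s,0]);x=np.array([-s,c,0]);z=b*ex-a*np.array([0,0,1.])
    return np.c_[x,np.cross(z,x),z]
VY=np.radians(.95);VO=np.array([575.2,-30.7,0]);VR=frame(VY)
vx=np.array([np.cos(VY),np.sin(VY),0]);vy=np.array([-np.sin(VY),np.cos(VY),0])
TY=np.radians(10.3);TILT=np.radians(50);MC=np.array([461.7,308.,0])  # point on mat, tray x=-38,y=0
tx=np.array([np.cos(TY),np.sin(TY),0]);TR=frame(TY,TILT)
EDGE=MC+33*tx           # tray x=-5: where the edge is set down
def tcp_for_edge(z,tcpz=50):  # TCP so that lower corner of the plate is at EDGE, height z
    return EDGE+[0,0,z]-(tcpz-35)*TR[:,2]+5*TR[:,1]
def st(tag=""):
    s=read_state();print(tag,"t %.1f"%s["time"],"p",np.round(s["eef_pos"],1),"F",np.round(s["ft_force"],1),"gap %.1f"%s["finger_gap"]);return s
E
python3 - <<'E'
from g import *
np.set_printoptions(suppress=True,precision=2)
t=pickle.load(open("cam0.pkl","rb"))["top"]
print("plate c",onplane(t,[[260.5,179.3]],91), "stick pts",onplane(t,[[249.3,179.3],[271.7,179.3]],91))
post=np.array([513.2,-31.5,69])
for n,p,R in [("post hi",post+[0,0,130],VR),("post",post,VR),("open",post-41*vx,VR),("plate",VO+[0,-3.5,50],VR),("up",VO+[0,-3.5,200],VR),
  ("mat up",tcp_for_edge(120),TR),("mat",tcp_for_edge(6),TR)]:
    print(n,np.array(p),inverse_kinematics(p,R))
movep(post+[0,0,80],VR);st("above")
movel(post,max_speed=120,guard=15);st("at post")
clamp();st("clamped")
c=camera("side");pickle.dump(c,open("c1.pkl","wb"));cv2.imwrite("pics/s1.png",cv2.resize(c["image"][140:260,180:340],(800,600),interpolation=cv2.INTER_CUBIC))
E
```

```text
plate c [[577.63 -34.    91.  ]] stick pts [[577.02  -0.04  91.  ]
 [578.24 -67.94  91.  ]]
post hi [513.2 -31.5 199. ] [-0.2   0.39  0.19  1.93 -0.1   0.83  1.63]
post [513.2 -31.5  69. ] [-0.04  0.59 -0.02  2.01  0.02  0.53  1.52]
open [472.21 -32.18  69.  ] [-0.04  0.55 -0.02  2.12  0.03  0.47  1.5 ]
plate [575.2 -34.2  50. ] [-0.02  0.69 -0.03  1.86  0.04  0.59  1.51]
up [575.2 -34.2 200. ] [-0.15  0.48  0.16  1.77 -0.09  0.89  1.63]
mat up [486.02 312.42 133.47] [-1.    0.59 -0.01  2.41  2.21  0.78 -1.42]
mat [486.02 312.42  19.47] [-0.85  0.9  -0.19  2.38  2.34  1.07 -1.56]
above t 2.4 p [513.4 -30.7 149. ] F [ 0.2 -0.4 -0.5] gap 85.6
at post t 3.2 p [513.5 -31.5  69.5] F [-0.4 -0.2  0.1] gap 85.0
clamped t 3.9 p [513.3 -29.8  69.4] F [-2.6 11.1 10.9] gap 17.4
```

View pics/s1.png

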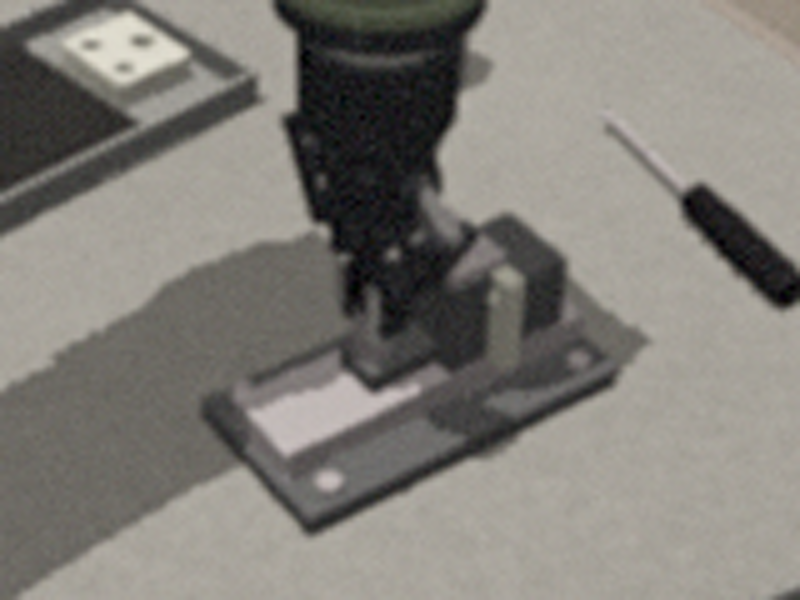

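The fingers hold the post (gap 17.4 mm against 18 mm) at crop (370,320). The 11 N side force shows the vise lies about 1.5 mm farther to +y than measured. Next I open the jaw, and also look for a more comfortable arm pose for setting down.

Run:
```python
from g import *
p0=st("start")["eef_pos"].copy()
for goal,sp,gd in((38,40,45),(43,12,25)):
    r=movel(p0-goal*vx,max_speed=sp,guard=gd);s=st(f"goal{goal} guard {r}");print("travel",(p0-s["eef_pos"])@vx)
open_gripper();s=st("released");print("travel after release",(p0-s["eef_pos"])@vx)
movel(s["eef_pos"]+[0,0,75],max_speed=200);st("up")
movep(VO+[0,-2.5,150],VR);st("over plate")
c=camera("top");pickle.dump(c,open("c2.pkl","wb"));c=camera("side");pickle.dump(c,open("c2s.pkl","wb"))
cv2.imwrite("pics/s2.png",cv2.resize(c["image"][140:260,180:340],(800,600),interpolation=cv2.INTER_CUBIC))
np.set_printoptions(suppress=True,precision=2)
for yaw in range(-20,101,15):
  for tilt in(45,50,55):
    R=frame(np.radians(yaw),np.radians(tilt));out=[]
    for z in(90,18):
        p=MC+[0,0,z+0]+28*np.r_[R[:2,2]/np.hypot(*R[:2,2]),0]-15*R[:,2]+5*R[:,1]
        out.append(inverse_kinematics(p,R))
    print(yaw,tilt,*[np.array(o) if o is not None else None for o in out])
```

```text
start t 3.9 p [513.3 -29.8  69.4] F [-4.2 11.4 10.3] gap 17.2
goal38 guard False t 5.0 p [475.9 -30.6  69.4] F [ 4.8 -1.4 -5.6] gap 16.9
travel 37.34610363442246
goal43 guard True t 5.4 p [473.3 -30.7  69.4] F [1.3 0.5 1.2] gap 17.2
travel 39.94446476168291
released t 6.1 p [473.1 -30.6  69.2] F [ 0.9 -0.5 -0.4] gap 85.1
travel after release 40.231039140350454
up t 6.6 p [473.2 -30.5 144.6] F [-0.6 -0.2  0.4] gap 85.4
over plate t 7.1 p [574.7 -33.3 148.4] F [-1.1 -0.9 -0.7] gap 85.8
-20 45 [-1.83  1.2   1.19  2.19 -1.24  0.28  1.29] [-0.22  1.32 -1.28  2.11  1.87  1.89 -1.06]
-20 50 [-1.88  1.27  1.18  2.2  -1.23  0.22  1.21] [-0.36  1.2  -1.08  2.12  1.82  1.78 -1.2 ]
-20 55 [-1.92  1.35  1.18  2.21 -1.19  0.18  1.09] [-0.39  1.27 -1.08  2.11  1.87  1.91 -1.24]
-5 45 [-0.15  1.07 -1.28  2.24  1.85  1.64 -0.89] [-0.14  1.31 -1.28  2.23  2.04  1.8  -0.89]
-5 50 [-0.19  1.13 -1.28  2.27  1.92  1.79 -0.95] [-0.29  1.2  -1.08  2.25  2.02  1.72 -1.08]
-5 55 [-0.34  1.04 -1.07  2.29  1.92  1.71 -1.11] [-0.32  1.27 -1.08  2.26  2.09  1.86 -1.11]
10 45 [-0.05  1.04 -1.28  2.34  2.01  1.48 -
[... 842 characters left out ...]
55  1.38 -1.28  2.27  2.37  0.54  0.57]
70 55 [ 0.57  1.2  -1.27  2.31  2.56  0.4   0.26] [ 0.61  1.47 -1.28  2.28  2.5   0.52  0.56]
85 45 [ 0.54  1.12 -1.3   2.14  1.28  0.33  1.59] [ 0.53  1.31 -1.27  2.13  1.61  0.4   1.42]
85 50 [ 0.58  1.18 -1.3   2.15  1.33  0.27  1.61] [ 0.58  1.37 -1.27  2.14  1.65  0.33  1.46]
85 55 [ 0.62  1.24 -1.29  2.16  1.35  0.2   1.67] [ 0.63  1.43 -1.26  2.14  1.66  0.27  1.53]
100 45 [ 0.52  1.15 -1.29  2.    0.67  0.49  2.4 ] [ 0.53  1.35 -1.3   1.99  1.    0.53  2.22]
100 50 [ 0.06  0.78 -0.45  2.02 -1.13  0.63 -2.21] [ 0.57  1.41 -1.3   1.99  0.92  0.5   2.36]
100 55 [ 0.09  0.83 -0.45  2.02 -1.19  0.69 -2.1 ] [ 0.61  1.47 -1.3   1.97  0.82  0.48  2.51]
```

View pics/s2.png

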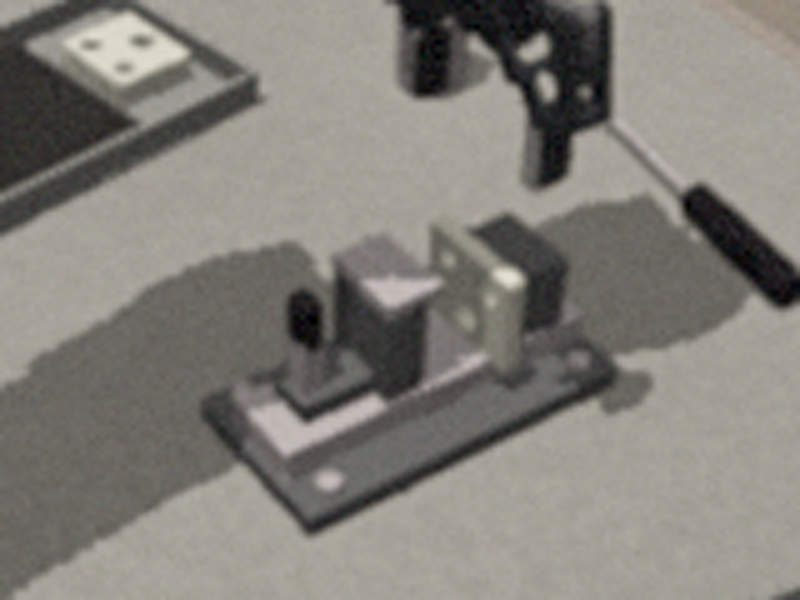

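The jaw is fully open (40.2 mm travel) and the plate, at crop (480,300), still stands at the fixed jaw. Leaning the tool outward puts the wrist in a bad pose, so I check leaning it inward, toward the robot.

```bash
cat >> g.py <<'E'
def place(yawdeg,tilt,flip,z,tcpz=50,C=MC):
    """TCP pose: plate's low corner at height z, plate to fall flat centred on C; tool z leans along yawdeg"""
    R=frame(np.radians(yawdeg),np.radians(tilt))
    if flip: R=np.c_[-R[:,0],-R[:,1],R[:,2]]
    e=np.r_[R[:2,2]/np.hypot(*R[:2,2]),0]
    low=-5*R[:,1]*np.sign(R[2,1])
    return C+[0,0,z]+28*e-(tcpz-35)*R[:,2]-low,R
E
python3 - <<'E'
from g import *
np.set_printoptions(suppress=True,precision=2)
print(read_state()["qpos"])
for yaw in(190.3,235,280.3):
  for tilt in(50,55):
   for fl in(0,1):
    out=[inverse_kinematics(*place(yaw,tilt,fl,z)) for z in(90,6)]
    print(yaw,tilt,fl,*[np.array(o) if o is not None else None for o in out])
# vise y recheck with the jaw open: plate top edge pixels, top view
c=pickle.load(open("c2.pkl","rb"));s=pickle.load(open("c2s.pkl","rb"));Q=cloud(s)
m=(Q[...,2]>70)&(Q[...,2]<96)&(np.abs(Q[...,0]-570)<12)&(np.abs(Q[...,1]+33)<45)
q=Q[m];f=(q-[*VO[:2],0])@np.c_[vx,vy];print("side: plate x pct",np.percentile(f[:,0],[5,50,95]),"y pct",np.percentile(f[:,1],[2,98]),len(q))
E
```

```text
[-0.13  0.55  0.11  1.81 -0.08  0.79  1.62]
190.3 50 0 [-0.92  1.2   0.8   1.29 -0.74  1.88 -1.39] [-0.96  1.38  0.92  1.27 -0.9   1.87 -1.3 ]
190.3 50 1 [-0.54  1.03 -0.    1.26 -0.28  1.68  1.29] [-0.53  1.15 -0.04  1.24 -0.25  1.59  1.3 ]
190.3 55 0 [-0.81  1.19  0.59  1.21 -0.63  1.9  -1.51] [-0.89  1.38  0.8   1.19 -0.83  1.91 -1.37]
190.3 55 1 [-0.53  1.09 -0.01  1.19 -0.29  1.78  1.29] [-0.52  1.21 -0.04  1.16 -0.27  1.69  1.3 ]
235 50 0 [-1.19  1.26  0.92  1.28 -0.43  1.74 -0.86] [-1.18  1.38  0.91  1.26 -0.52  1.67 -0.86]
235 50 1 [-0.77  1.04 -0.02  1.25  0.15  1.72  1.7 ] [-0.76  1.15 -0.03  1.23  0.17  1.63  1.68]
235 55 0 [-1.18  1.32  0.94  1.21 -0.42  1.83 -0.85] [-1.17  1.44  0.92  1.18 -0.5   1.77 -0.87]
235 55 1 [-0.77  1.09 -0.01  1.18  0.16  1.82  1.71] [-0.77  1.21 -0.02  1.15  0.17  1.73  1.69]
280.3 50 0 [-1.53  1.23  1.01  1.6  -0.22  1.21 -0.41] [-1.53  1.39  1.01  1.58 -0.37  1.15 -0.38]
280.3 50 1 [-0.98  0.91 -0.03  1.56  0.58  1.42  2.  ] [-0.98  1.04 -0.02  1.55  0.59  1.32  1.94]
280.3 55 0 [-1.54  1.29  1.03  1.56 -0.21  1.26 -0.42] [-1.55  1.46  1.06  1.53 -0.37  1.22 -0.38]
280.3 55 1 [-1.01  0.96 -0.01  1.52  0.59  1.49  1.99] [-1.01  1.09 -0.01  1.5   0.6   1.4   1.93]
side: plate x pct [-3.77 -1.71  5.42] y pct [-33.87  30.88] 184
```

Run:
```python
from g import *
p=np.array([575.2,-32.7,50])
movel(p+[0,0,60],frame=VR,max_speed=120)
print(movel(p,max_speed=80,guard=10));st("down")
clamp();s=st("clamped")
movel(p+[0,0,8],max_speed=25);st("8 up")
movel(p+[0,0,120],max_speed=120);st("lifted")
c=camera("side");pickle.dump(c,open("c3s.pkl","wb"));cv2.imwrite("pics/s3.png",cv2.resize(c["image"][110:245,180:360],(800,600),interpolation=cv2.INTER_CUBIC))
```

```text
False
down t 8.6 p [575.4 -32.7  50.3] F [ 1.   0.6 -0.1] gap 85.6
clamped t 8.9 p [575.6 -32.7  50.8] F [-1.8  0.9  8.4] gap 65.3
8 up t 9.4 p [575.3 -32.7  58.1] F [-0.1 -0.3 -0.3] gap 64.7
lifted t 10.5 p [574.8 -32.6 169.3] F [-0.7 -0.9 -1.5] gap 65.0
```

View pics/s3.png

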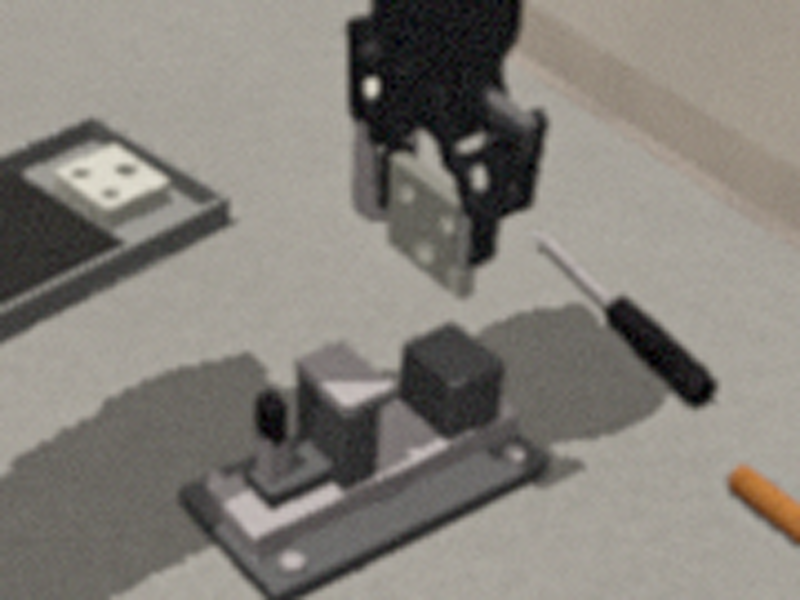

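The plate hangs straight in the fingers at crop (430,220), and the jaw is still open. Now I carry it over the mat, feel for the mat and set the edge down.

Run:
```python
from g import *
pl=lambda z:place(280.3,50,1,z)
p,R=pl(110);movep(p,R);st("over mat")
movel(pl(26)[0],max_speed=100);wait(.3);s=st("26 above");f0=s["ft_force"]
r=movel(pl(1)[0],max_speed=8,guard=3.5);s=st(f"guard {r}")
print("edge z est",s["eef_pos"][2]-pl(0)[0][2],"dF",s["ft_force"]-f0,"gap",s["finger_gap"])
wait(.2);s=st("hold");print("dF",s["ft_force"]-f0)
c=camera("side");cv2.imwrite("pics/s4.png",cv2.resize(c["image"][80:200,110:270],(800,600),interpolation=cv2.INTER_CUBIC))
```

```text
over mat t 11.9 p [466.4 286.8 124. ] F [ 0.1 -0.   0.5] gap 64.9
26 above t 13.2 p [465.3 288.7  39.8] F [ 0.1 -0.1 -1.4] gap 65.0
guard True t 14.8 p [465.2 288.6  27.1] F [-0.3  2.4  6. ] gap 64.8
edge z est 13.658643851169073 dF [-0.43402241  2.46745512  7.42745872] gap 64.77224036107893
hold t 15.0 p [465.2 288.6  27.2] F [-0.1  3.2  6.9] gap 65.0
dF [-0.18054897  3.28712746  8.27351625]
```

View pics/s4.png

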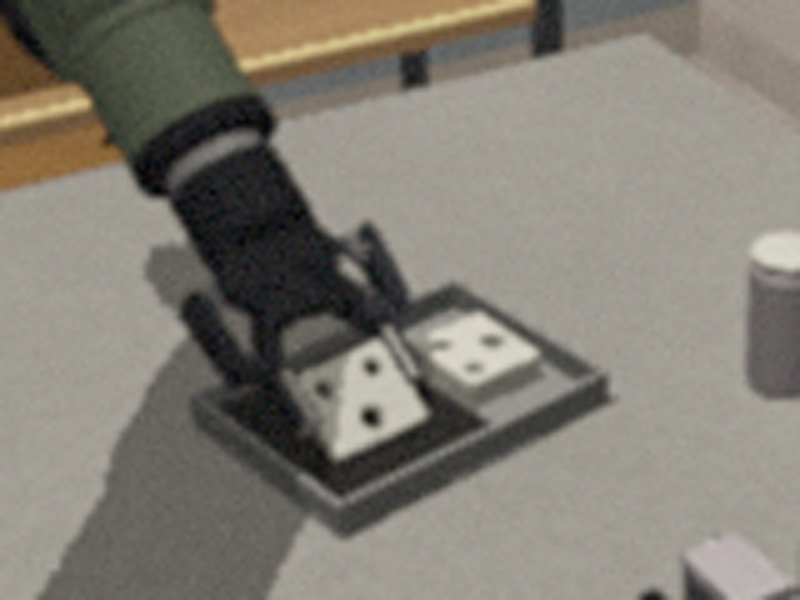

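The edge rests on the mat: contact at 13.7 mm, which agrees with the 13.5 mm from range, with about 8 N on the tool. The plate at crop (370,400) leans under the gripper, clear of the stack at (480,350). I release and back off along the tool axis.

Run:
```python
from g import *
np.set_printoptions(suppress=True,precision=1)
open_gripper();s=st("open");wait(.4)
movel(s["eef_pos"]-60*np.array(s["tool_rot"])[:,2],max_speed=80);s=st("back")
movel(s["eef_pos"]+[0,0,100],max_speed=150)
movep([420,150,300],VR);wait(.5);st("clear")
for n in("top","side"):
    c=camera(n);pickle.dump(c,open(n+"5.pkl","wb"))
    if n=="top": t=c
    else: s5=c
a=cv2.resize(t["image"][110:260,110:290],(480,400),interpolation=cv2.INTER_CUBIC);b=cv2.resize(s5["image"][120:220,140:220],(320,400),interpolation=cv2.INTER_CUBIC)
cv2.imwrite("pics/f5.png",np.hstack([a,b]))
P=cloud(t);tx3=np.array([np.cos(TY),np.sin(TY)]);ty=np.array([-tx3[1],tx3[0]])
g=t["image"].astype(int).sum(2)/3;k=np.zeros((384,512),np.uint8);k[197:235,130:180]=g[197:235,130:180]>130
cs,_=cv2.findContours(k,cv2.RETR_EXTERNAL,cv2.CHAIN_APPROX_NONE);cn=max(cs,key=cv2.contourArea)
w=onplane(t,cn.reshape(-1,2),23.7)[:,:2];r=cv2.minAreaRect(w.astype(np.float32));print("plate",np.array(r[0]),r[1],r[2])
o=MC[:2]+38*tx3;print("tray coords",(np.array(r[0])-o)@tx3,(np.array(r[0])-o)@ty)
m=np.zeros_like(k);cv2.drawContours(m,[cn],-1,1,-1);m=cv2.erode(m,np.ones((3,3)));print("plate z",np.median(P[m>0][:,2]),m.sum())
A=np.c_[P[m>0][:,:2]-r[0],np.ones(m.sum())];print("slope",np.linalg.lstsq(A,P[m>0][:,2],rcond=None)[0])
t0=pickle.load(open("cam0.pkl","rb"))["top"]
for nm,(y0,y1,x0,x1) in dict(stack=(170,197,128,170),can=(115,145,168,195),driver=(112,135,212,282),brush=(125,148,290,362),brk=(155,185,325,380)).items():
    print(nm,"mean diff",np.abs(t["image"][y0:y1,x0:x1].astype(int)-t0["image"][y0:y1,x0:x1]).mean())
```

```text
open t 15.4 p [464.9 288.3  26.6] F [ 0.7  0.4 -0.4] gap 85.1
back t 16.7 p [456.8 333.1  64.9] F [-0.3 -0.  -0.1] gap 85.5
clear t 19.1 p [420.  150.1 299.9] F [ 0.5  0.7 -0.3] gap 85.3
plate [446.  310.2] (30.216201782226562, 114.41854858398438) 25.556848526000977
tray coords -53.07183394674132 4.935236074389669
plate z 679.2463866812186 173
slope [-5.6 -2.8 86.2]
stack mean diff 9.851263962375073
can mean diff 1.8238683127572017
driver mean diff 1.762111801242236
brush mean diff 1.8935185185185186
brk mean diff 1.9385858585858586
```

View pics/f5.png

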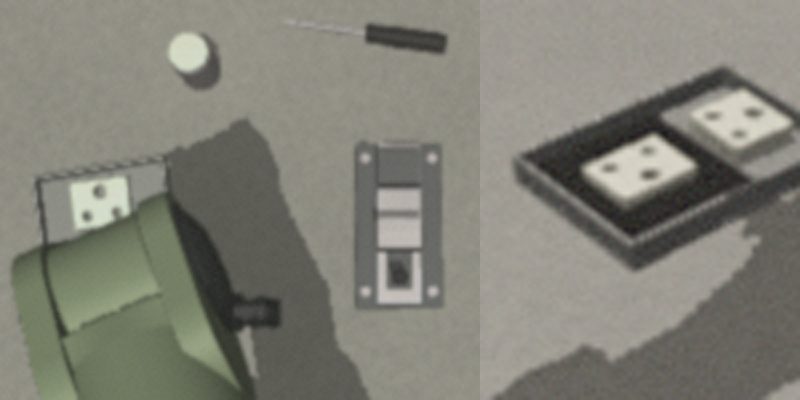

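The side view shows the plate lying flat on the mat, clear of the stack. The arm hides the tray in the top view, so the numbers from there are invalid. I redo the checks from the side view and from the vise part of the top view.

Run:
```python
from g import *
np.set_printoptions(suppress=True,precision=2)
s=pickle.load(open("side5.pkl","rb"));s0=pickle.load(open("cam0.pkl","rb"))["side"];t=pickle.load(open("top5.pkl","rb"))
o=MC[:2]+38*tx[:2];ty=np.array([-tx[1],tx[0]])
def bright(c,roi,z):
    x0,y0,x1,y1=roi;k=np.zeros((384,512),np.uint8);k[y0:y1,x0:x1]=c["image"][y0:y1,x0:x1].sum(2)>540
    k=cv2.morphologyEx(k,cv2.MORPH_CLOSE,np.ones((5,5)));cs,_=cv2.findContours(k,cv2.RETR_EXTERNAL,1);cn=max(cs,key=cv2.contourArea)
    r=cv2.minAreaRect(onplane(c,cn.reshape(-1,2),z)[:,:2].astype(np.float32));q=np.array(r[0])-o
    m=cv2.erode(cv2.drawContours(np.zeros_like(k),[cn],-1,1,-1),np.ones((3,3)));X=cloud(c)[m>0];X=X[np.abs(X[:,2]-z)<15]
    f=np.linalg.lstsq(np.c_[X[:,:2]-X[:,:2].mean(0),np.ones(len(X))],X[:,2],rcond=None)[0]
    print("tray xy",q@tx[:2],q@ty,"size",np.array(r[1]),"z,slope",f[2],f[:2],len(X))
bright(s,(160,150,193,175),23.7);bright(s,(190,138,222,162),24);bright(s0,(190,138,222,162),24)
P=cloud(t);m=np.zeros((384,512),bool);m[195:230,250:270]=True;m&=(P[...,2]>80)&(P[...,2]<125)
print("post vise x",((P[m]-VO)@vx).mean(),m.sum())
finish_job();st("done")
```

```text
tray xy -36.22932592211665 1.7713006854324895 size [64.53 53.15] z,slope 23.431343998799303 [-0.01 -0.04] 128
tray xy 63.681600750090176 5.032403692350403 size [53.41 64.83] z,slope 24.118310431963817 [-0.02 -0.03] 111
tray xy 63.681600750090176 5.032403692350403 size [53.41 64.83] z,slope 23.812997789874682 [-0.03 -0.03] 110
post vise x -65.86251214165071 172
the job is handed in; nothing more can be done
the job is handed in; nothing more can be done
```

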